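# Load the drying cabinet and open the warm air

## Task

Slide the loaded tray of apple rings along the bench, handle last, into the slot of the drying cabinet until it is fully home against the back stop; do not lift the tray, and keep every apple ring on it. Then turn the damper handle on the warm-air duct a quarter turn, all the way to its open stop, so that it points along the duct towards the robot. Do not disturb the jar, the tumbler or the round timer, and leave the tray and the handle free.

Things in the scene. Friction and masses are not known exactly. Their poses are not given: they have to be found in the camera images.
- tray: loose shallow steel mesh tray, 170 (its x) by 190 (its y) by 22 mm high, open on top, walls and floor 5 mm, 0.35 to 0.7 kg empty, slides flat on the bench. Origin: centre of its underside. A U-shaped handle of 10 mm round bar stands out of its -x side, towards the robot; the cross bar, along y, is 100 mm long and its axis is 40 mm off the -x wall. The +x side enters the cabinet first.
- tray_handle (a point): centre of the handle's cross bar, at (-125, 0, 12) mm in the tray's frame; bar from 7 to 17 mm above the bench
- dryer: fixed steel drying cabinet, 250 wide, 215 deep, 150 mm tall, with a clear roof window and one tray slot at bench level. Origin: centre of the slot's mouth, in the front plane, at bench level; x points into the slot, y along the front. The slot has no floor (the tray slides on the bench), is 198 mm wide (197 at its throat, mouth flared to about 216) and 30 mm high at its side rails, and ends at a back stop 171 mm in.
- home (a point): where the tray's origin lies when it is fully home: 86 mm inside the mouth on the slot's centre line, at bench level (axes as the cabinet's). The handle then stands 40 mm out in front of the cabinet.
- damper (a joint): angle of the damper handle: 0 = closed stop (handle points across the duct, away from the work area, to +y), 1.571 = open stop (handle points along the duct towards the robot, to -x); it turns counterclockwise seen from above, about the upright axis through damper_pivot, has no spring and stays where it is left (about 0.12 N m of friction)
- damper_pivot (a point): point on the damper's upright axis, at the mid-height of its handle, 97 mm above the bench. The duct itself is a fixed aluminium tube of 60 mm diameter lying along x under it, top at 65 mm.
- damper_tip (a point): end of the damper handle, 79 mm from the pivot, at the handle's mid-height; the handle is a flat dark steel bar 14 mm wide and 22 mm high (86 to 108 mm above the bench)
- jar: loose bystander: glass jar, 58 mm diameter, 68 mm tall, beside the tray on one side; origin centre of its underside; leave alone
- tumbler: loose bystander: white tumbler, 60 mm diameter, 68 mm tall, beside the tray on the other side; origin centre of its underside; leave alone
- timer: loose bystander: round white kitchen timer with a steel dial and black bar grip on top, 52 mm diameter, 50 mm tall, right of the tray near the robot; origin centre of its underside; leave alone
- ring0: loose dried apple ring, 54 mm across, 20 mm hole, 9 mm thick, lying flat in the tray; origin centre of its underside; must stay in the tray
- ring1: loose dried apple ring, 54 mm across, 20 mm hole, 9 mm thick, lying flat in the tray; origin centre of its underside; must stay in the tray
- ring2: loose dried apple ring, 54 mm across, 20 mm hole, 9 mm thick, lying flat in the tray; origin centre of its underside; must stay in the tray
- ring3: loose dried apple ring, 54 mm across, 20 mm hole, 9 mm thick, lying flat in the tray; origin centre of its underside; must stay in the tray
- ring4: loose dried apple ring, 54 mm across, 20 mm hole, 9 mm thick, lying flat in the tray; origin centre of its underside; must stay in the tray
- ring5: loose dried apple ring, 54 mm across, 20 mm hole, 9 mm thick, lying flat in the tray; origin centre of its underside; must stay in the tray
Not all that is in view belongs to the job. What is shaped like the ring5 but grey or turquoise is not meant.

How it is judged (in metres and radians):
On the way, in this order (a step that is already met when the one before it is completed fails the run):
1. the tray is fully home in the slot (x of tray in the frame of home between -0.006 and 0.006 m and y of tray in the frame of home between -0.007 and 0.007 m and angle between the x axis of tray and the x axis of dryer, either way round below 0.06 rad and height (world z) of tray below 0.006 m and x of tray_handle in the frame of home between -0.14 and -0.1 m), for 0.2 s.
2. the damper handle is at its open stop (value of joint damper above 1.48 rad), for 0.2 s.
At the end, for the whole second after the job is handed in: The tray lies in the slot within 6 mm of fully home, at most 7 mm sideways and 0.06 rad off the slot's line, at rest, handle outside; all six apple rings lie in it; the damper handle is within 0.09 rad of its open stop; jar, tumbler and timer are within 30 mm of where they stood (all of step 1 and x of ring0 in the frame of tray between -0.08 and 0.08 m and y of ring0 in the frame of tray between -0.09 and 0.09 m and z of each of ring0, ring1, ring2, ring3, ring4, ring5 in the frame of tray below 0.014 m and x of ring1 in the frame of tray between -0.08 and 0.08 m and y of ring1 in the frame of tray between -0.09 and 0.09 m and x of ring2 in the frame of tray between -0.08 and 0.08 m and y of ring2 in the frame of tray between -0.09 and 0.09 m and x of ring3 in the frame of tray between -0.08 and 0.08 m and y of ring3 in the frame of tray between -0.09 and 0.09 m and x of ring4 in the frame of tray between -0.08 and 0.08 m and y of ring4 in the frame of tray between -0.09 and 0.09 m and x of ring5 in the frame of tray between -0.08 and 0.08 m and y of ring5 in the frame of tray between -0.09 and 0.09 m and value of joint damper above 1.48 rad and linear speed of tray below 0.01 m/s and distance of each of jar, tumbler, timer from where it was at the start of the episode below 0.03 m); the robot touches nothing.
It fails at once if the tray is lifted off the bench (more than 15 mm) (height (world z) of tray above 0.015 m).
It fails at once if an apple ring leaves the tray (distance between any of ring0, ring1, ring2, ring3, ring4, ring5 and tray above 0.13 m).
It fails at once if the jar, tumbler or timer is shoved more than 30 mm or tipped (distance of any of jar, tumbler, timer from where it was at the start of the episode above 0.03 m or angle between any of jar, tumbler, timer's own z axis and vertical above 0.35 rad).
It also fails if it takes over 72 s, if anything falls off the work surface, if the arm or the gripper's body presses on something with over 40 N, if the wrist force passes 120 N, or if a joint passes its speed limit or range.

## Robot

A 6-joint arm with a two-finger parallel gripper is mounted at the origin on the work surface. World frame = base frame: x ahead of the robot, y to its left, z up, the work surface at z = 0. Lengths are in mm, angles in rad, forces in N, time in s.
With the tool pointing down it reaches from about 325 to 1000 mm from the base axis. Payload 5.1 kg.
Tool frame: the origin (TCP) lies between the finger pads; the fingertips stand 17 mm ahead of it and the grasp point (between the pads) lies 2 mm behind it; y points along the fingers, x is the direction in which the jaws open and shut, and the axes are right-handed (so a half turn about y gives the same grasp; the last joint's range is limited). The gripper opens to 85 mm and grips with 20 to 120 N. Pads are 22 mm wide; open, the fingers measure 114 mm over their backs; the gripper's body (76 mm by 85 mm) begins 54 mm behind the grasp point. The pads swing forward as they close: fully open they stand 13 mm farther back than shut.
Start: joints at [1.252, 0.124, 1.65, -0, 1.367, -0.083], TCP at [151.876, 631.996, 248.322] pointing down, gripper open.
Joint ranges: [-2.61, 2.61], [-1.02, 2.33], [0.03, 2.71], [-1.35, 4.49], [0.32, 2.68], [-2.91, 2.91]. Speed limits (rad/s): [2.57, 2.57, 3.14, 3.14, 3.14, 3.14].

## Interface

Orientations are given as [roll, pitch, yaw] about the fixed x, y, z axes, in that order (R = Rz(yaw) Ry(pitch) Rx(roll)).
In Python, from plant import sensors, imaging, bot, nets gives the robot as it stands.
- The arm moves only by the tool carry_out, never from a script. Its argument "commands" is a list of rows, each a list of 7 numbers: the shift along the world's x, y, z in cm, then the turn, a rotation vector about the world's x, y, z in rad, then the closure in counts, from 0 (fully open) to 255 (shut). A call has 1 to 20 rows; each row shifts and turns the commanded pose from where the row before left it; what a row does not reach is not made up. A row lasts 1/8 s, in which the tool goes at most 62.5 mm and 10.7 degrees, less where a joint would pass 70% of its speed; a pose out of reach is approached as far as the arm can. A call is refused whole if a number of a shift passes 6.25 or a number of a turn 0.188, either way. A call with a gripper value outside its range is refused whole. The fingers move at their own pace and stop on an object; "squeeze" is the grip in N (left out, the last holds). Time passes only in rows, so rows that do not move let the fingers close. It gives the time, the measured TCP pose, the force and the opening at its end, in the units of the state.
- sensors.get_obs(): the state, without advancing time (a new reading comes with each control period).
- imaging.capture(name): name is "side" or "top" or "wrist"; returns a dict with "image" (420x560x3 uint8, red, green, blue), "fx", "fy", "cx", "cy" (pixels), "camera_from_world" (4x4, takes a point from world to camera coordinates). Camera axes: x right, y down, z forward; pixel columns grow to the right and rows downward; lengths in mm; the calibration is good to about 2 mm. The wrist camera is an equidistant fisheye: a pixel r from the principal point sees the ray r / f radians off the axis. A picture is of the moment at which its call begins. There is no depth.
- bot.job_done(): hands the job in, once; it reports no verdict.
Trained networks look in a picture, given as the dict that the camera call returned (one of the last four; its "shot" number tells which), for a name from the list of things; names that differ only in an ending like _2 or _b are one class to them, and where a whole thing is asked for, a point or a joint stands for the part that bears it (a point fixed in the world has none). Each returns a list of dicts, best first, with "conf" (0 to 1); they miss things now and then, are a little off and sometimes report something else, mostly with a low value. They report only what shows in the picture. A call takes as long as a camera call. They do not tell look-alikes from the thing itself.
- nets.trace(picture, target): "region" (420x560 bool, what is visible of it) and "rect" ([left, top, right, bottom] in pixels, round what is visible of it).
The state is a dict: "time_s": time; "joint_pos": joint angles; "dq": joint speeds; "joint_efforts": joint torques, N m; "position": TCP position; "ee_rot": TCP orientation; "contact_force": force on the tool from outside, world axes, zero at the start; "ft_torque": the same for the moment, N m; "gripper_width": finger opening in mm.
Only numpy, scipy, OpenCV 4.12 (cv2) and the standard library are available. Lean on these libraries where they do the work, as an engineer would, in place of code of your own. Each camera call takes 0.05 s, during which the arm holds its last target.

## Working session

There is one attempt and no reset: what is moved stays moved. The work goes in short steps, Python scripts to look and compute and a tool call to move; the robot and the scene stay as the last step left them, time stands still between calls to the robot, and variables do not carry over. Pictures are saved under pics/ and viewed, and the job is handed in when it is done.

Besides the shell and the picture viewer there is one more tool, called after ">>>" as name(argument=value, ...), one argument or row to a line, values as JSON. carry_out: Moves the arm, as the interface text tells. Its arguments: {"type":"object","properties":{"commands":{"type":"array"},"squeeze":{"type":"number"}},"required":["commands"]}

```bash
ls; mkdir -p pics; cat > h.py <<'E'
import numpy as np, cv2
from plant import sensors, imaging, bot, nets
def cap(n,f):
    c=imaging.capture(n); cv2.imwrite('pics/'+f+'.png',cv2.cvtColor(c['image'],cv2.COLOR_RGB2BGR)); return c
def back(c,u,v,z):
    T=np.array(c['camera_from_world']); R=T[:3,:3]; t=T[:3,3]
    o=-R.T@t; d=R.T@np.array([(u-c['cx'])/c['fx'],(v-c['cy'])/c['fy'],1.])
    return o+d*(z-o[2])/d[2]
def proj(c,p):
    T=np.array(c['camera_from_world']); q=T[:3,:3]@np.array(p,float)+T[:3,3]
    return c['fx']*q[0]/q[2]+c['cx'], c['fy']*q[1]/q[2]+c['cy']
E
python3 - <<'E'
from h import *
s=sensors.get_obs()
for k,v in s.items(): print(k,np.round(v,3))
for n in ['top','side']:
    c=cap(n,n+'0'); T=np.array(c['camera_from_world']); print(n,c['shot'],c['fx'],c['cx'],c['cy'],np.round(-T[:3,:3].T@T[:3,3]),np.round(T[:3,:3],2).tolist())
    for t in ['tray','tray_handle','dryer','damper','jar','tumbler','timer','ring0']:
        print(t,[(round(r['conf'],2),np.round(r['rect']).tolist(),int(np.sum(r['region']))) for r in nets.trace(c,t)][:7])
E
```

```text
pics
time_s 0.0
joint_pos [ 1.252  0.124  1.652  0.     1.367 -0.083]
dq [ 0.001 -0.001  0.001 -0.     0.001  0.003]
joint_efforts [ 0.0000e+00 -4.2359e+01 -3.6546e+01  0.0000e+00  7.0000e-03 -0.0000e+00]
position [151.698 631.469 247.076]
ee_rot [-1.571  0.002  1.335]
contact_force [ 0.301 -0.435  0.129]
ft_torque [ 0.004 -0.062 -0.005]
gripper_width 85.557
top 1 499.1773601215722 286.1897058127808 207.65596810586695 [ 351.   68. 1299.] [[-0.01, -1.0, -0.02], [-0.98, 0.01, -0.19], [0.19, 0.02, -0.98]]
tray [(0.92, [281.0, 180.0, 369.0, 269.0], 3098), (0.58, [416.0, 191.0, 446.0, 217.0], 528)]
tray_handle [(0.93, [282.0, 178.0, 368.0, 269.0], 3727)]
dryer [(0.77, [281.0, 66.0, 392.0, 173.0], 9421), (0.22, [119.0, 234.0, 161.0, 249.0], 293)]
damper [(0.67, [120.0, 230.0, 161.0, 246.0], 350)]
jar [(0.82, [420.0, 194.0, 446.0, 213.0], 466), (0.61, [119.0, 233.0, 163.0, 250.0], 311)]
tumbler [(0.61, [212.0, 178.0, 236.0, 202.0], 457), (0.42, [341.0, 219.0, 362.0, 242.0], 338)]
timer [(0.83, [404.0, 279.0, 424.0, 299.0], 368)]
ring0 [(0.77, [335.0, 185.0, 353.0, 208.0], 316), (0.71, [298.
[... 490 characters left out ...]
8.0], 2140)]
dryer [(0.79, [148.0, 132.0, 273.0, 245.0], 9677)]
damper [(0.65, [291.0, 312.0, 308.0, 363.0], 443)]
jar [(0.84, [303.0, 148.0, 322.0, 177.0], 492)]
tumbler [(0.81, [238.0, 259.0, 266.0, 301.0], 930)]
timer [(0.91, [376.0, 174.0, 398.0, 195.0], 327), (0.41, [290.0, 311.0, 304.0, 360.0], 478), (0.38, [279.0, 218.0, 298.0, 232.0], 232), (0.37, [302.0, 144.0, 321.0, 176.0], 536)]
ring0 [(0.8, [290.0, 283.0, 312.0, 304.0], 373), (0.76, [274.0, 232.0, 301.0, 242.0], 245), (0.68, [315.0, 216.0, 336.0, 230.0], 252), (0.56, [312.0, 227.0, 336.0, 242.0], 214), (0.55, [325.0, 274.0, 355.0, 288.0], 320), (0.54, [315.0, 206.0, 333.0, 216.0], 238), (0.54, [281.0, 219.0, 297.0, 229.0], 207)]
```

```bash
python3 - <<'E'
import cv2
a=cv2.imread('pics/top0.png'); cv2.imwrite('pics/top0b.png',cv2.resize(a[50:320,100:460],(800,600),interpolation=cv2.INTER_CUBIC))
a=cv2.imread('pics/side0.png'); cv2.imwrite('pics/side0b.png',cv2.resize(a[110:380,120:480],(800,600),interpolation=cv2.INTER_CUBIC))
E
```

```text
(no output)
```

View pics/top0b.png

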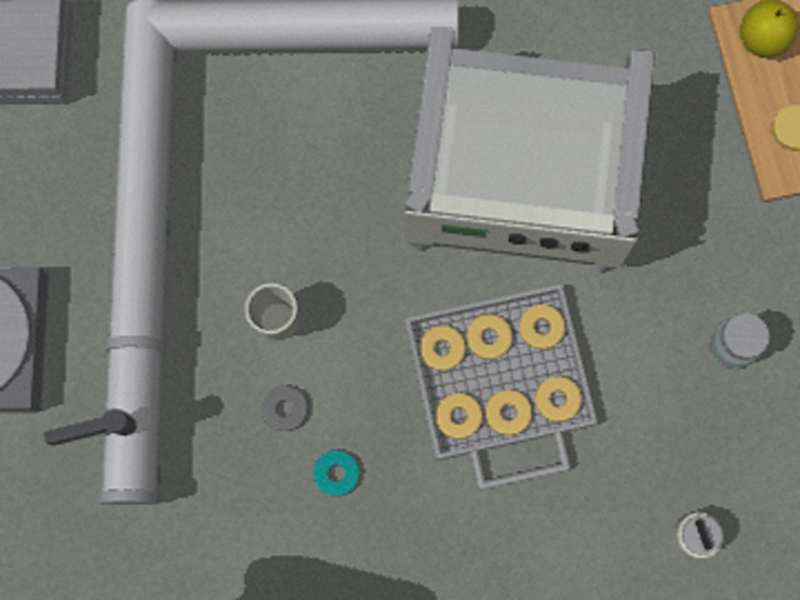

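View pics/side0b.png

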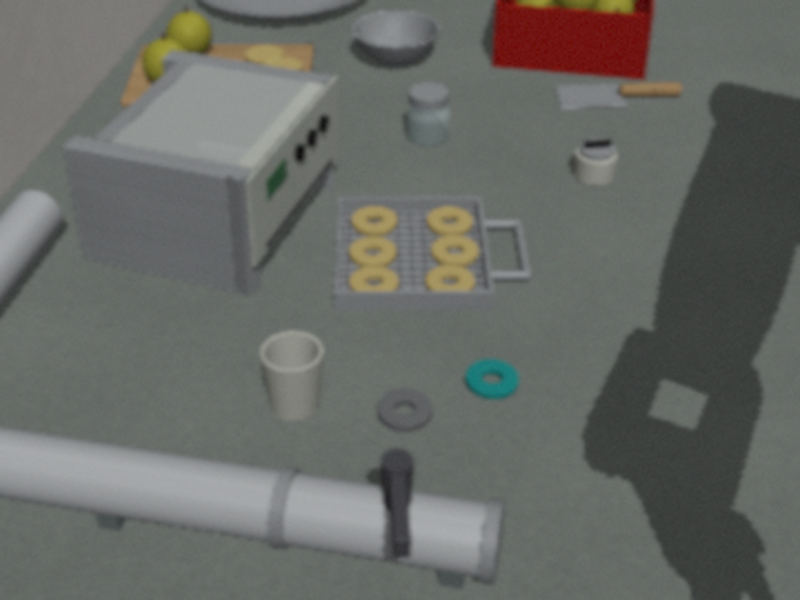

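The top view shows the tray with six golden rings at (285–370, 180–270) and the cabinet above it. The jar is at (433, 203), the tumbler at (222, 190), the timer at (414, 290) and the damper handle at (120–161, 230–246), pointing +y. The grey and turquoise rings lie outside the tray. Next I'll measure corners on enlarged crops.

```bash
python3 - <<'E'
import cv2
def crop(f,x0,y0,x1,y1,o):
    a=cv2.imread('pics/'+f+'.png')[y0:y1,x0:x1]; s=min(800/(x1-x0),600/(y1-y0)); 
    b=cv2.resize(a,None,fx=s,fy=s,interpolation=cv2.INTER_CUBIC)
    for x in range((x0//10+1)*10,x1,10):
        cv2.putText(b,str(x),(int((x-x0+.5)*s)-8,10),0,.35,(0,0,255)); cv2.line(b,(int((x-x0+.5)*s),12),(int((x-x0+.5)*s),18),(0,0,255))
    for y in range((y0//10+1)*10,y1,10):
        cv2.putText(b,str(y),(0,int((y-y0+.5)*s)+4),0,.35,(0,0,255)); cv2.line(b,(24,int((y-y0+.5)*s)),(30,int((y-y0+.5)*s)),(0,0,255))
    cv2.imwrite('pics/'+o+'.png',b[:600,:800])
crop('top0',270,170,380,275,'top_tray')
crop('top0',270,60,400,180,'top_dry')
crop('side0',140,120,370,260,'side_td')
E
```

```text
(no output)
```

View pics/top_tray.png

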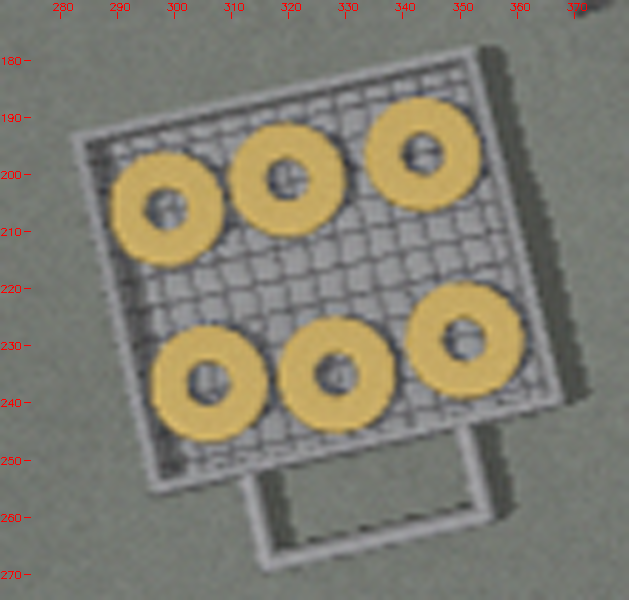

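View pics/top_dry.png

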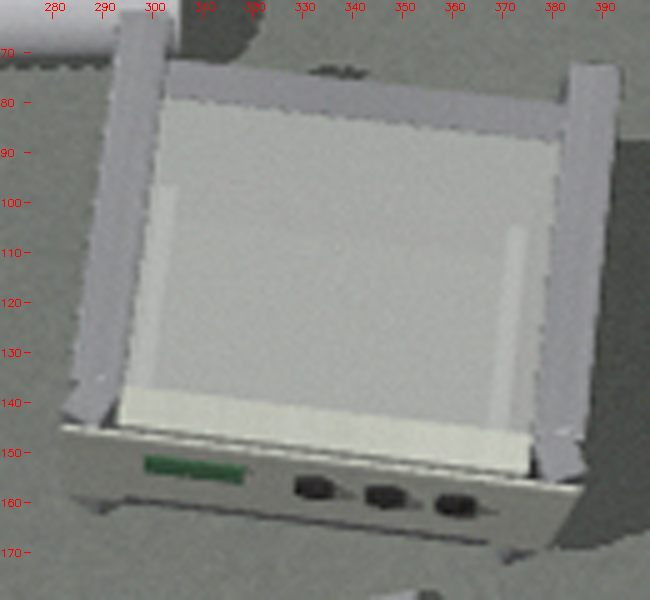

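View pics/side_td.png

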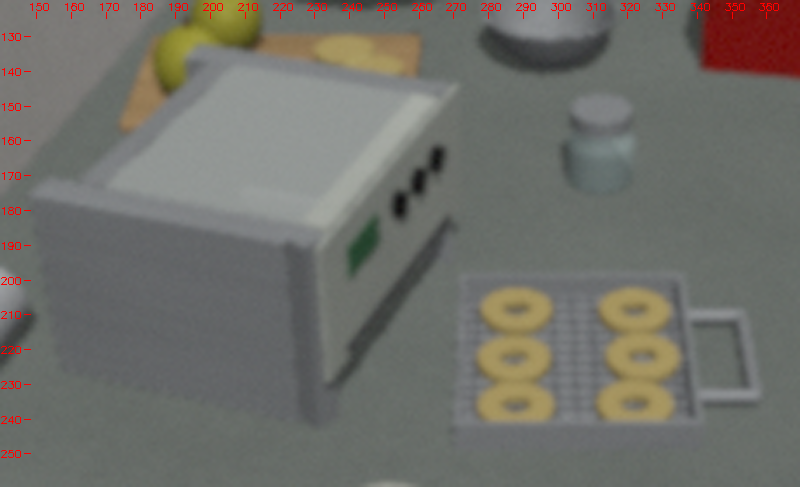

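```bash
python3 - <<'E'
from h import *
from scipy.optimize import least_squares
c=imaging.capture('top'); d=imaging.capture('side')
def rep(n,l,z,cc=c):
    P=[back(cc,u,v,z) for u,v in l]
    for p,q in zip(l,P): print(n,p,np.round(q[:2],1))
    return np.array(P)
P=rep('tray',[(282.5,193),(352.5,177.5),(367.5,239.5),(296.5,255.5)],22)
print('c',P.mean(0), [np.linalg.norm(P[i]-P[(i+1)%4]).round(1) for i in range(4)])
M=np.array([[85,95],[85,-95],[-85,-95],[-85,95]])
def f(q): 
    R=np.array([[np.cos(q[2]),-np.sin(q[2])],[np.sin(q[2]),np.cos(q[2])]]); return ((R@M.T).T+q[:2]-P[:,:2]).ravel()
r=least_squares(f,[500,0,0]); print('tray pose',r.x,np.degrees(r.x[2]),r.fun.round(1))
q=r.x; print('handle',q[:2]-125*np.array([np.cos(q[2]),np.sin(q[2])]))
H=rep('handle',[(316,269),(355.5,260)],12); print(H.mean(0)[:2]+5*np.array([np.cos(q[2]),np.sin(q[2])]))
D=rep('dry150',[(282,145),(386,157.3)],150); v=D[1]-D[0]; print(np.linalg.norm(v),'yaw',np.degrees(np.arctan2(v[0],-v[1])), D.mean(0))
rep('post',[(118/5+270,62),(393,63)],150)
rep('flare0',[(289,163),(371,172),(297,160),(368,168)],0)
rep('under30',[(297,160),(368,168)],30)
# side
rep('side bottomcorner',[(234,241),(234,231)],0,d); S=rep('side top',[(231,190),(270,144)],150,d)
TS=rep('side tray',[(272,198),(336.5,199),(340,241),(271.5,241)],22,d); print(TS.mean(0),[np.linalg.norm(TS[i]-TS[(i+1)%4]).round(1) for i in range(4)])
# objects
for n,h in [('jar',68),('tumbler',68),('timer',50)]:
    for cc in (c,d):
        for b in nets.trace(cc,n)[:1]:
            R=np.argwhere(b['region']).mean(0); print(n,b['conf'],back(cc,R[1],R[0],h/2)[:2].round())
# damper
for cc in (c,d):
    b=nets.trace(cc,'damper')[0]; ys,xs=np.nonzero(b['region'])
    for i in (xs.argmin(),xs.argmax(),ys.argmin(),ys.argmax()): print('damper',xs[i],ys[i],back(cc,xs[i],ys[i],97)[:2].round(1))
E
```

```text
tray (282.5, 193) [639.6  99.2]
tray (352.5, 177.5) [679.5 -85.3]
tray (367.5, 239.5) [ 515.  -118.6]
tray (296.5, 255.5) [475.4  64.1]
c [577.37009527 -10.16976305  22.        ] [np.float64(188.8), np.float64(167.8), np.float64(186.9), np.float64(167.9)]
tray pose [ 5.77370095e+02 -1.01697630e+01  2.09630027e-01] 12.010915817290217 [ 1.1  1.3  0.8 -0.1 -1.  -2.2 -0.9  1. ]
handle [455.10659874 -36.18201814]
handle (316, 269) [441.3  14.4]
handle (355.5, 260) [463.6 -87.3]
[457.34127938 -35.41218842]
dry150 (282, 145) [729.   96.7]
dry150 (386, 157.3) [ 695.4 -151.2]
250.17294123307263 yaw -7.721325052119485 [712.18069169 -27.23269611 150.        ]
post (293.6, 62) [944.2  66.9]
post (393, 63) [ 937.8 -179.2]
flare0 (289, 163) [727.4  81.7]
flare0 (371, 172) [ 699.9 -138. ]
flare0 (297, 160) [735.5  60.1]
flare0 (368, 168) [ 711.  -130.4]
under30 (297, 160) [726.6  60.3]
under30 (368, 168) [ 702.7 -125.8]
side bottomcorner (234, 241) [735.2  85.6]
side bottomcorner (234, 231) [747.2  45.7]
side top (231, 190) [731.   90.1]
side top (270, 144) [ 697.5 -150.2]
side tray (272, 198) [680.7 -89. ]
side tray (336.5, 199) [ 512.  -117.5]
side tray (340, 241) [478.8  63.2]
side tray (271.5, 241) [637.9  95.5]
[577.36256913 -11.9496281   22.        ] [np.float64(171.2), np.float64(183.7), np.float64(162.3), np.float64(189.4)]
jar 0.73 [ 607. -286.]
jar 0.78 [ 606. -289.]
tumbler 0.7 [ 385. -227.]
timer 0.67 [ 386. -230.]
timer 0.55 [522.  52.]
damper 341 226 [538.9 -44.6]
damper 361 227 [536.1 -93. ]
damper 349 219 [556.  -64.5]
damper 350 239 [506.9 -65.4]
damper 292 318 [523.5 406.4]
damper 305 316 [501.6 396.8]
damper 295 313 [520.7 393. ]
damper 299 360 [492.7 498. ]
```

>>> carry_out(
  commands=[
    [1.0,-2.4,0,0,0,-0.04,165],
    [2.15,-4.78,0,0,0,-0.08,165],
    [2.15,-4.78,0,0,0,-0.08,165],
    [2.15,-4.78,0,0,0,-0.08,165],
    [2.15,-4.78,0,0,0,-0.08,165],
    [2.15,-4.78,0,0,0,-0.08,165],
    [2.15,-4.78,0,0,0,-0.08,165],
    [2.15,-4.78,0,0,0,-0.08,165],
    [2.15,-4.78,0,0,0,-0.08,165],
    [2.15,-4.78,0,0,0,-0.08,165],
    [2.15,-4.78,0,0,0,-0.08,165],
    [2.15,-4.78,0,0,0,-0.08,165],
    [2.15,-4.78,0,0,0,-0.08,165],
    [2.15,-4.78,0,0,0,-0.08,165],
    [1.1,-2.36,0,0.021,-0.098,-0.04,165],
    [0,0,-4,0.021,-0.098,0,165],
    [0,0,-4,0,0,0,165],
    [0,0,0,0,0,0,165],
    [0,0,0,0,0,0,165],
  ],
  squeeze=20,
)

```text
time_s: 3.78
position: [453.4, -37.1, 170.1]
ee_rot: [-1.575, -0.202, 0.216]
contact_force: [-0.1, -0.4, 0.6]
gripper_width: 30.1
```

```bash
python3 - <<'E'
from h import *
from scipy.spatial.transform import Rotation as Ro
s=sensors.get_obs(); print(s['position'],s['ee_rot'],s['gripper_width'],s['contact_force'],s['joint_pos'])
print(Ro.from_euler('xyz',s['ee_rot']).as_matrix().round(3))
c=cap('wrist','w1'); T=np.array(c['camera_from_world']); print(c['fx'],c['cx'],c['cy'],(-T[:3,:3].T@T[:3,3]).round(),T[:3,:3].round(2))
cap('top','top1')
E
```

```text
[453.36885521 -37.1134012  170.14348177] [-1.57461034 -0.20247877  0.21560907] 30.06620093841802 [-0.13485475 -0.37681062  0.58113421] [-0.24963217 -0.39259999  2.25665294  0.0977462   1.09634341 -0.50163539]
[[ 0.957  0.197 -0.213]
 [ 0.21   0.039  0.977]
 [ 0.201 -0.98  -0.004]]
325.19226210127806 277.2468764595558 216.62859688824705 [412.  34. 292.] [[ 0.96  0.21  0.2 ]
 [ 0.14 -0.94  0.3 ]
 [ 0.25 -0.26 -0.93]]
```

View pics/w1.png

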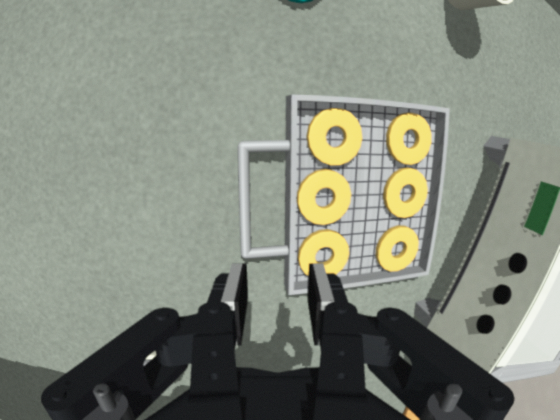

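The wrist view shows the handle bar from (243, 146) to (246, 257), the tray to its right, and the slot mouth flares near (495, 143) and (428, 310). I'll measure these points.

```bash
cat >> h.py <<'E'
def fback(c,u,v,z):
    T=np.array(c['camera_from_world']); R=T[:3,:3]; o=-R.T@T[:3,3]
    x=(u-c['cx'])/c['fx']; y=(v-c['cy'])/c['fy']; th=np.hypot(x,y)
    d=R.T@np.array([np.sin(th)*x/th,np.sin(th)*y/th,np.cos(th)]); return o+d*(z-o[2])/d[2]
E
python3 - <<'E'
from h import *
c=imaging.capture('wrist')
for u,v,z in [(244,145,12),(247,258,12),(292,96,22),(448,109,22),(428,275,22),(292,293,22),(487,142,0),(418,315,0),(508,163,30),(443,311,30)]:
    print(u,v,z,fback(c,u,v,z).round(1))
a=cv2.imread('pics/w1.png')[60:340,190:560]; cv2.imwrite('pics/w1b.png',cv2.resize(a,(793,600),interpolation=cv2.INTER_CUBIC))
E
```

```text
244 145 12 [445.4  13.8  12. ]
247 258 12 [468.1 -90.6  12. ]
292 96 22 [475.4  63.5  22. ]
448 109 22 [639.7  99.2  22. ]
428 275 22 [681.6 -86.3  22. ]
292 293 22 [ 517.9 -119.    22. ]
487 142 0 [735.9  87.1   0. ]
418 315 0 [ 715.3 -157.     0. ]
508 163 30 [751.7  69.2  30. ]
443 311 30 [ 726.  -132.3   30. ]
```

View pics/w1b.png

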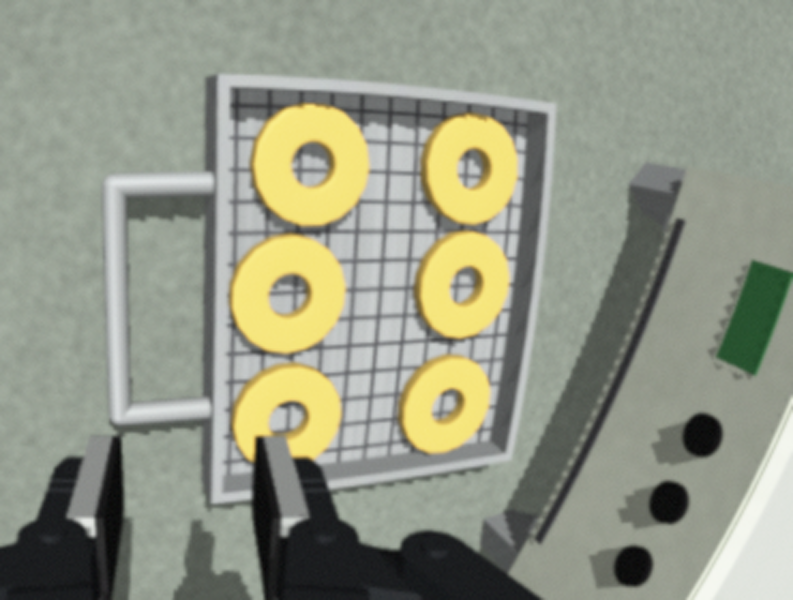

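>>> carry_out(
  commands=[
    [0.05,-0.1,-5,0,0,0,165],
    [0,0,-5,0,0,0,165],
    [0,0,-2.5,0,0,0,165],
    [0,0,-1.2,0,0,0,165],
    [0,0,-0.7,0,0,0,165],
    [0,0,0,0,0,0,165],
    [0,0,0,0,0,0,165],
  ],
)

```text
time_s: 4.8
position: [453.9, -38.2, 25.6]
ee_rot: [-1.575, -0.203, 0.215]
contact_force: [0.7, -0.3, 0.0]
gripper_width: 30.2
```

```bash
python3 - <<'E'
from h import *
cap('wrist','w2')
E
```

```text
(no output)
```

View pics/w2.png

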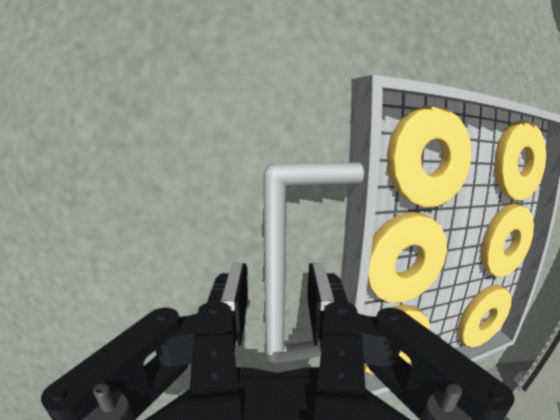

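The bar sits between the pads. I'll lower slightly and close lightly.

>>> carry_out(
  commands=[
    [0,0,-0.2,0,0,0,165],
    [0,0,0,0,0,0,200],
    [0,0,0,0,0,0,225],
    [0,0,0,0,0,0,240],
    [0,0,0,0,0,0,255],
    [0,0,0,0,0,0,255],
    [0,0,0,0,0,0,255],
  ],
  squeeze=20,
)

```text
time_s: 5.72
position: [453.1, -38.0, 22.5]
ee_rot: [-1.574, -0.201, 0.215]
contact_force: [0.6, 0.4, 1.0]
gripper_width: 8.9
```

```bash
python3 - <<'E'
from h import *
print(sensors.get_obs()['contact_force'])
c=cap('wrist','w3')
cap('top','top2')
E
```

```text
[0.64540342 0.43641602 1.01534334]
```

View pics/w3.png

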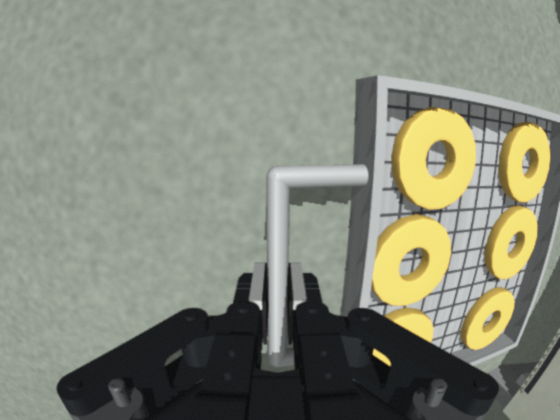

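>>> carry_out(
  commands=[
    [0,0,0,0,0,0,255],
    [0,0,0,0,0,0,255],
    [0.1,0.12,0,0,0,-0.01,255],
    [0.24,0.28,0,0,0,-0.024,255],
    [0.24,0.28,0,0,0,-0.024,255],
    [0.24,0.28,0,0,0,-0.024,255],
    [0.24,0.29,0,0,0,-0.024,255],
    [0.24,0.29,0,0,0,-0.024,255],
    [0.24,0.29,0,0,0,-0.024,255],
    [0.24,0.29,0,0,0,-0.024,255],
    [0.24,0.29,0,0,0,-0.024,255],
    [0.24,0.29,0,0,0,-0.024,255],
    [0.24,0.29,0,0,0,-0.024,255],
    [0.24,0.29,0,0,0,-0.024,255],
    [0.24,0.29,0,0,0,-0.024,255],
    [0.24,0.29,0,0,0,-0.024,255],
    [0.24,0.29,0,0,0,-0.024,255],
    [0.12,0.15,0,0,0,-0.011,255],
    [0,0,0,0,0,0,255],
  ],
  squeeze=80,
)

```text
time_s: 8.2
position: [487.1, 3.8, 22.6]
ee_rot: [-1.578, -0.195, -0.14]
contact_force: [-13.1, -5.4, 15.8]
gripper_width: 6.2
```

```bash
python3 - <<'E'
from h import *
s=sensors.get_obs(); print(s['position'],s['ee_rot'],s['gripper_width'],s['contact_force'],s['ft_torque'])
c=cap('top','top3'); w=cap('wrist','w4')
def crop(f,x0,y0,x1,y1,o):
    a=cv2.imread('pics/'+f+'.png')[y0:y1,x0:x1]; s=min(800/(x1-x0),600/(y1-y0)); 
    b=cv2.resize(a,None,fx=s,fy=s,interpolation=cv2.INTER_CUBIC)
    for x in range((x0//10+1)*10,x1,10):
        cv2.putText(b,str(x),(int((x-x0+.5)*s)-8,10),0,.35,(0,0,255)); cv2.line(b,(int((x-x0+.5)*s),12),(int((x-x0+.5)*s),18),(0,0,255))
    for y in range((y0//10+1)*10,y1,10):
        cv2.putText(b,str(y),(0,int((y-y0+.5)*s)+4),0,.35,(0,0,255)); cv2.line(b,(24,int((y-y0+.5)*s)),(30,int((y-y0+.5)*s)),(0,0,255))
    cv2.imwrite('pics/'+o+'.png',b[:600,:800])
crop('top3',270,130,400,240,'top3b')
E
```

```text
[487.05602293   3.79446395  22.60668673] [-1.57751971 -0.19531153 -0.13971056] 6.201538789163218 [-13.05764375  -5.39132335  15.84094138] [-1.0899755   1.70185326 -0.237134  ]
```

View pics/top3b.png

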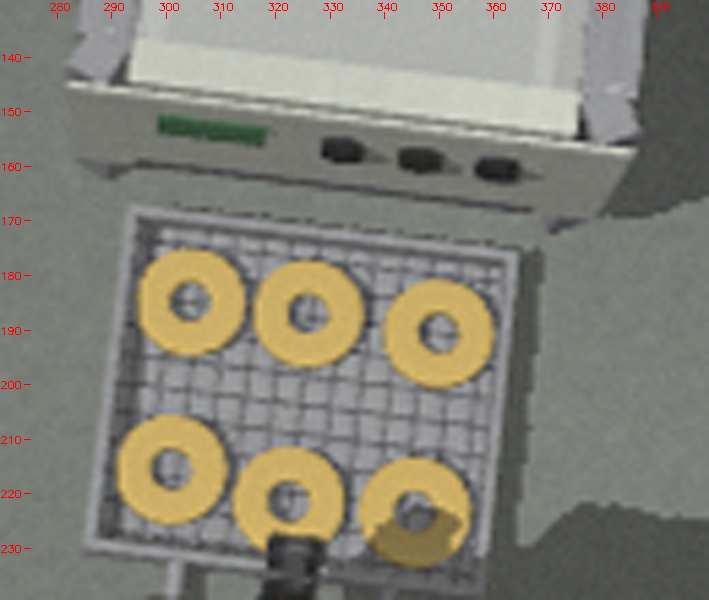

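View pics/w4.png

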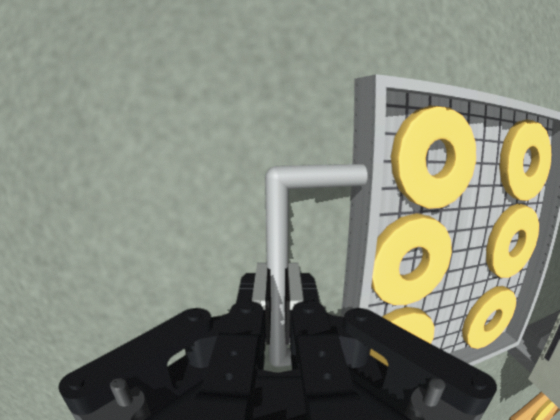

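```bash
cat >> h.py <<'E'
from scipy.optimize import least_squares
M=np.array([[85,95],[85,-95],[-85,-95],[-85,95]])
def fit(P):
    def f(q):
        R=np.array([[np.cos(q[2]),-np.sin(q[2])],[np.sin(q[2]),np.cos(q[2])]]); return ((R@M.T).T+q[:2]-P[:,:2]).ravel()
    r=least_squares(f,[P[:,0].mean(),P[:,1].mean(),0]); return r.x,r.fun
def todry(p,o=(712,-28),a=-0.136):
    d=np.array(p[:2])-o; return np.array([np.cos(a)*d[0]+np.sin(a)*d[1],-np.sin(a)*d[0]+np.cos(a)*d[1]])
E
python3 - <<'E'
from h import *
c=imaging.capture('top')
P=np.array([back(c,u,v,22) for u,v in [(293,167.5),(364.5,175.9),(358.9,238.1),(285.1,229.5)]])
q,e=fit(P); print(q,e.round(1)); print('dry',todry(q))
# dryer inner rails seen through window? flare corners
for p in [(289,163),(371,172)]: print(todry(back(c,*p,0)))
E
```

```text
[ 6.13417845e+02 -1.24455904e+01 -1.28131877e-01] [ 1.3 -0.1  2.1 -0.5 -1.8  0.9 -1.6 -0.2]
dry [-99.78075623   2.04490257]
[  0.34361509 110.80967902]
[   2.87184018 -110.59082591]
```

>>> carry_out(
  commands=[
    [0,0,0,0,0,0,255],
    [0,0,0,0,0,0,255],
    [0.3,-0.07,0,0,0,0,255],
    [0.5,-0.12,0,0,0,0,255],
    [0.5,-0.12,0,0,0,0,255],
    [0.5,-0.1,0,0,0,0,255],
    [0.5,-0.08,0,0,0,0,255],
    [0.5,-0.07,0,0,0,0,255],
    [0.5,-0.07,0,0,0,0,255],
    [0.5,-0.07,0,0,0,0,255],
    [0.2,-0.02,0,0,0,0,255],
    [0,0,0,0,0,0,255],
  ],
  squeeze=25,
)

```text
time_s: 9.85
position: [524.6, -1.7, 21.6]
ee_rot: [-1.575, -0.189, -0.141]
contact_force: [-20.2, 3.3, 22.1]
gripper_width: 6.5
```

```bash
cat > crop.py <<'E'
import cv2
def crop(f,x0,y0,x1,y1,o):
    a=cv2.imread('pics/'+f+'.png')[y0:y1,x0:x1]; s=min(800/(x1-x0),600/(y1-y0)); 
    b=cv2.resize(a,None,fx=s,fy=s,interpolation=cv2.INTER_CUBIC)
    for x in range((x0//10+1)*10,x1,10):
        cv2.putText(b,str(x),(int((x-x0+.5)*s)-8,10),0,.35,(0,0,255)); cv2.line(b,(int((x-x0+.5)*s),12),(int((x-x0+.5)*s),18),(0,0,255))
    for y in range((y0//10+1)*10,y1,10):
        cv2.putText(b,str(y),(0,int((y-y0+.5)*s)+4),0,.35,(0,0,255)); cv2.line(b,(24,int((y-y0+.5)*s)),(30,int((y-y0+.5)*s)),(0,0,255))
    cv2.imwrite('pics/'+o+'.png',b[:600,:800])
E
python3 - <<'E'
from h import *; from crop import crop
s=sensors.get_obs(); print(s['position'],s['ee_rot'],s['gripper_width'],s['contact_force'],s['ft_torque'])
c=cap('top','top4')
crop('top4',270,60,400,240,'top4b')
E
```

```text
[524.57126606  -1.65480221  21.58647506] [-1.57453938 -0.18855632 -0.14097252] 6.52988299243781 [-20.22626805   3.27062884  22.14229049] [0.30352196 2.6788466  0.02167748]
```

View pics/top4b.png

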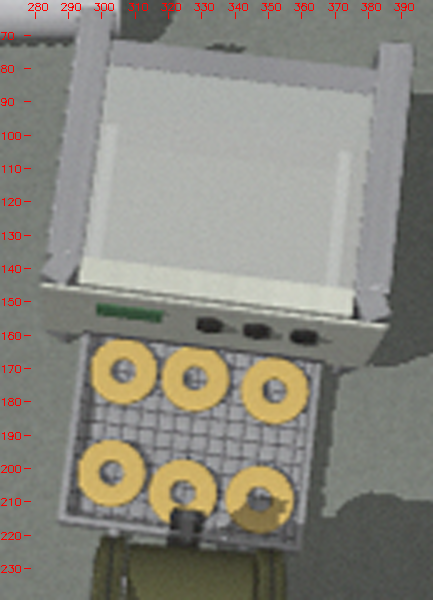

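```bash
python3 - <<'E'
from h import *; from crop import crop
c=cap('wrist','w5'); crop('w5',180,220,380,370,'w5b')
E
```

```text
(no output)
```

View pics/w5b.png

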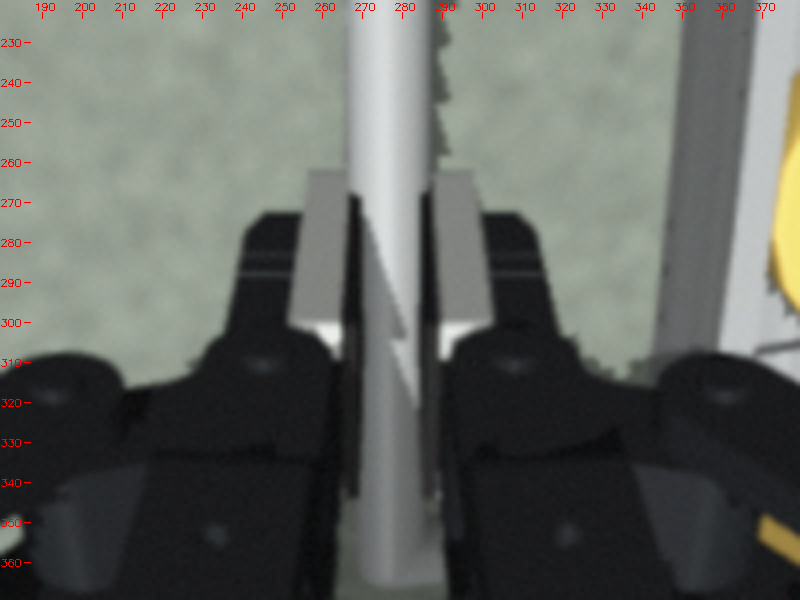

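>>> carry_out(
  commands=[
    [0,0,0.1,0,0,0,255],
    [0,0,0.05,0,0,0,255],
    [0,0,0,0,0,0,255],
  ],
  squeeze=25,
)

```text
time_s: 10.32
position: [524.8, -1.7, 22.7]
ee_rot: [-1.574, -0.19, -0.141]
contact_force: [-16.5, 3.0, 15.4]
gripper_width: 6.8
```

>>> carry_out(
  commands=[
    [0,0,0.1,0,0,0,255],
    [0,0,0.1,0,0,0,255],
    [0,0,0,0,0,0,255],
  ],
  squeeze=25,
)

```text
time_s: 10.7
position: [527.0, -2.1, 24.3]
ee_rot: [-1.574, -0.197, -0.142]
contact_force: [-3.1, -0.0, -3.3]
gripper_width: 6.8
```

>>> carry_out(
  commands=[
    [0.2,-0.03,-0.03,0,0,0,255],
    [0.4,-0.06,0,0,0,0,255],
    [0.5,-0.07,0,0,0,0,255],
    [0.5,-0.07,0,0,0,0,255],
    [0.5,-0.07,0,0,0,0,255],
    [0.5,-0.07,0,0,0,0,255],
    [0.5,-0.07,0,0,0,0,255],
    [0.5,-0.07,0,0,0,0,255],
    [0.5,-0.07,0,0,0,0,255],
    [0.2,-0.03,0,0,0,0,255],
    [0,0,0,0,0,0,255],
  ],
  squeeze=25,
)

```text
time_s: 12.08
position: [572.2, -8.4, 25.8]
ee_rot: [-1.574, -0.202, -0.142]
contact_force: [-0.5, -0.0, -4.4]
gripper_width: 6.6
```

>>> carry_out(
  commands=[
    [0.2,-0.03,-0.05,0,0,0,255],
    [0.4,-0.06,-0.05,0,0,0,255],
    [0.5,-0.07,-0.03,0,0,0,255],
    [0.5,-0.07,0,0,0,0,255],
    [0.5,-0.07,0,0,0,0,255],
    [0.5,-0.07,0,0,0,0,255],
    [0.5,-0.07,0,0,0,0,255],
    [0.5,-0.07,0,0,0,0,255],
    [0.5,-0.07,0,0,0,0,255],
    [0.5,-0.07,0,0,0,0,255],
    [0.5,-0.07,0,0,0,0,255],
    [0.5,-0.07,0,0,0,0,255],
    [0.5,-0.07,0,0,0,0,255],
    [0.2,-0.03,0,0,0,0,255],
    [0,0,0,0,0,0,255],
  ],
  squeeze=25,
)

```text
time_s: 13.95
position: [635.3, -17.3, 24.5]
ee_rot: [-1.574, -0.202, -0.142]
contact_force: [-1.4, -0.2, -3.5]
gripper_width: 6.4
```

```bash
python3 - <<'E'
from h import *; from crop import crop
c=cap('wrist','w6'); c=cap('side','s6'); crop('s6',140,120,370,260,'s6b')
print(sensors.get_obs()['ft_torque'])
E
```

```text
[0.06697087 0.41598951 0.02261119]
```

View pics/w6.png

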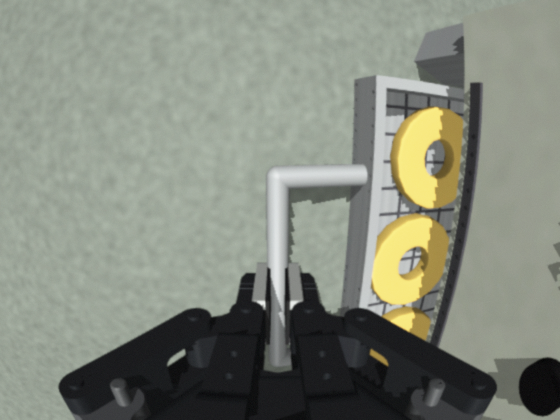

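View pics/s6b.png

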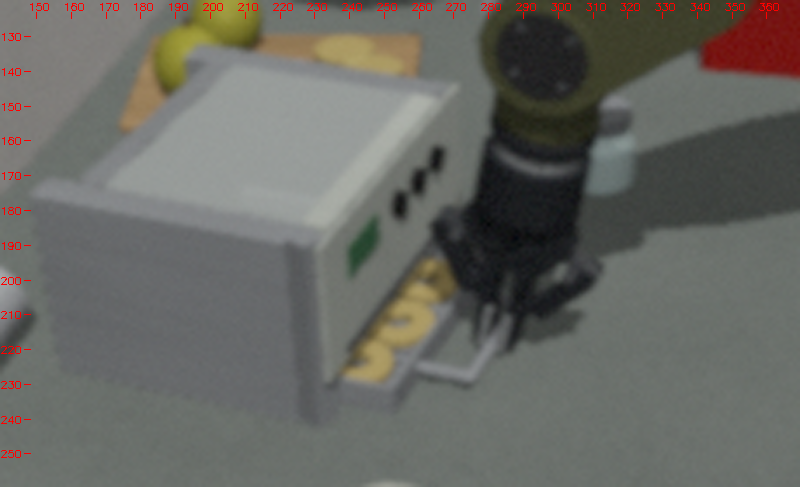

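The slot is guiding the tray well and the forces are low. The gripper's knuckles stick out ahead of the fingers and could hit the cabinet over the last 36 mm. I'll let go, back off, turn the jaw line across and finish by pushing the bar from behind.

>>> carry_out(
  commands=[
    [0,0,0,0,0,0,190],
    [0,0,0,0,0,0,165],
    [0,0,0,0,0,0,165],
    [0,0,0,0,0,0,165],
    [0,0,1,0,0,0,165],
    [0,0,3,0,0,0,165],
    [-0.5,0.07,3,0,0,0,165],
    [-0.5,0.06,1,0.014,0.099,0,165],
    [-0.5,0.07,0,0.014,0.099,0,165],
    [-0.5,0.07,0,0,0,0.175,200],
    [-0.5,0.07,0,0,0,0.175,200],
    [-0.5,0.07,0,0,0,0.175,200],
    [0,0,0,0,0,0.175,200],
    [0,0,0,0,0,0.175,200],
    [0,0,0,0,0,0.175,200],
    [0,0,0,0,0,0.175,200],
    [0,0,0,0,0,0.175,200],
    [0,0,0,0,0,0.175,200],
    [0,0,0,0,0,0,200],
  ],
  squeeze=20,
)

```text
time_s: 16.42
position: [604.9, -13.1, 104.9]
ee_rot: [-1.575, -0.0, 1.431]
contact_force: [-0.5, -0.1, -0.4]
gripper_width: 18.4
```

```bash
python3 - <<'E'
from h import *; from crop import crop
print(sensors.get_obs()['joint_pos'],sensors.get_obs()['position'])
c=cap('wrist','w7'); c=cap('top','t7'); crop('t7',270,60,400,260,'t7b')
E
```

```text
[-1.10553652e-01  1.53488370e-01  1.87107587e+00  3.77715057e-04
  1.11294855e+00 -1.54187386e+00] [604.93354252 -13.13406277 104.91885138]
```

View pics/w7.png

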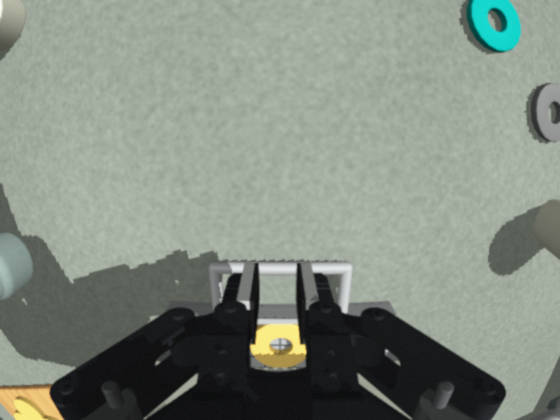

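View pics/t7b.png

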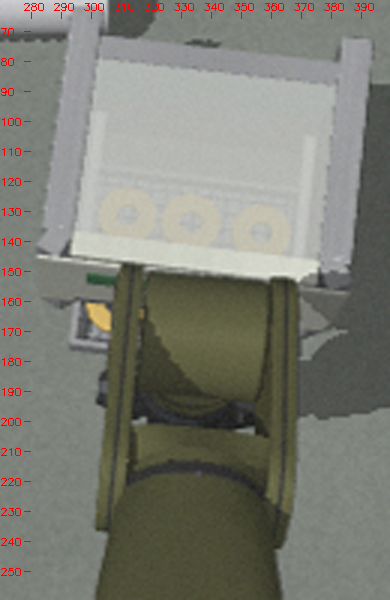

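The wrist view shows the bar across columns 210–352 at row 268, centred on the fingers at column 279. In the top view the tray is inside the slot, with rings visible through the window. I'll check how far the bar is.

```bash
python3 - <<'E'
from h import *
c=imaging.capture('wrist')
a=fback(c,213,269,12);b=fback(c,350,269,12);print(a,b,todry((a+b)/2),todry([604.9,-13.1]),todry(a),todry(b))
print([fback(c,x,y,22) for x,y in[(167,303),(392,303)]])
E
```

```text
[630.79640251 -66.92693964  12.        ] [645.51827203  36.22936033  12.        ] [-74.87608329   2.52271942] [-108.13122395    0.24167644] [-75.17602436 -49.57717455] [-74.57614222  54.62261339]
[array([ 651.71660354, -108.35366754,   22.        ]), array([676.78162903,  67.45481456,  22.        ])]
```

>>> carry_out(
  commands=[
    [0,0,-4,0,0,0,200],
    [0,0,-3,0,0,0,200],
    [0,0,-1.1,0,0,0,200],
    [0,0,0,0,0,0,200],
    [0.5,-0.07,0,0,0,0,200],
    [0.5,-0.07,0,0,0,0,200],
    [0.4,-0.06,0,0,0,0,200],
    [0.4,-0.05,0,0,0,0,200],
    [0.4,-0.05,0,0,0,0,200],
    [0.4,-0.06,0,0,0,0,200],
    [0.4,-0.05,0,0,0,0,200],
    [0.4,-0.06,0,0,0,0,200],
    [0.4,-0.05,0,0,0,0,200],
    [0,0,0,0,0,0,200],
  ],
  squeeze=20,
)

```text
time_s: 18.32
position: [640.3, -17.9, 23.0]
ee_rot: [-1.567, -0.0, 1.433]
contact_force: [-9.5, 1.1, 7.4]
gripper_width: 18.1
```

>>> carry_out(
  commands=[
    [0.3,-0.04,0.15,0,0,0,200],
    [0.3,-0.04,0.05,0,0,0,200],
    [0,0,0,0,0,0,200],
  ],
)

```text
time_s: 18.7
position: [647.9, -19.0, 24.3]
ee_rot: [-1.572, -0.0, 1.433]
contact_force: [-3.2, 1.0, -2.6]
gripper_width: 18.3
```

```bash
python3 - <<'E'
from h import *; from crop import crop
print(sensors.get_obs()['contact_force'],sensors.get_obs()['position'])
c=cap('wrist','w8'); c=cap('side','s8'); crop('s8',200,120,370,260,'s8b')
E
```

```text
[-3.15316971  0.97178    -2.60476844] [647.90806138 -19.02774233  24.26777221]
```

View pics/w8.png

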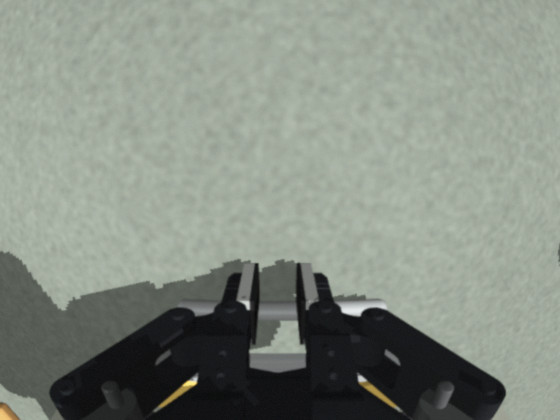

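View pics/s8b.png

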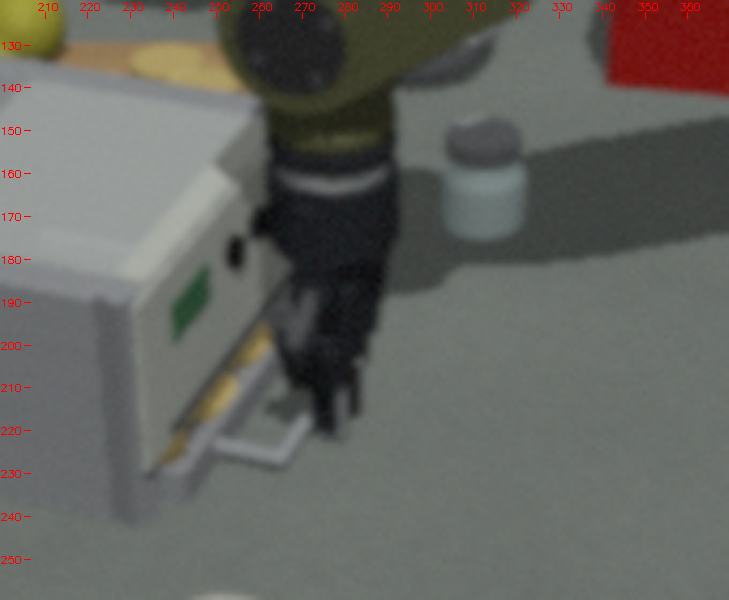

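>>> carry_out(
  commands=[
    [0.2,-0.03,0,0,0,0,200],
    [0.2,-0.03,0,0,0,0,200],
    [0.2,-0.02,0,0,0,0,200],
    [0.2,-0.03,0,0,0,0,200],
    [0,0,0,0,0,0,200],
  ],
)

```text
time_s: 19.42
position: [657.2, -20.3, 25.5]
ee_rot: [-1.575, -0.0, 1.433]
contact_force: [-2.4, 0.2, -2.7]
gripper_width: 18.4
```

>>> carry_out(
  commands=[
    [0.15,-0.02,0,0,0,0,200],
    [0.15,-0.02,0,0,0,0,200],
    [0,0,0,0,0,0,200],
  ],
)

```text
time_s: 19.8
position: [659.7, -20.6, 25.5]
ee_rot: [-1.574, -0.0, 1.433]
contact_force: [-4.3, 0.4, -0.5]
gripper_width: 18.1
```

>>> carry_out(
  commands=[
    [0.15,-0.02,-0.05,0,0,0,200],
    [0.15,-0.02,-0.05,0,0,0,200],
    [0,0,0,0,0,0,200],
  ],
)

```text
time_s: 20.18
position: [662.2, -20.9, 25.3]
ee_rot: [-1.572, -0.0, 1.433]
contact_force: [-9.1, 0.7, 5.5]
gripper_width: 18.2
```

```bash
python3 - <<'E'
from h import *; from crop import crop
print(sensors.get_obs()['contact_force'],sensors.get_obs()['position'])
c=cap('wrist','w9'); c=cap('side','s9'); crop('s9',200,120,370,260,'s9b')
E
```

```text
[-9.13612521  0.73336191  5.49414586] [662.19612357 -20.86346128  25.31534159]
```

View pics/s9b.png

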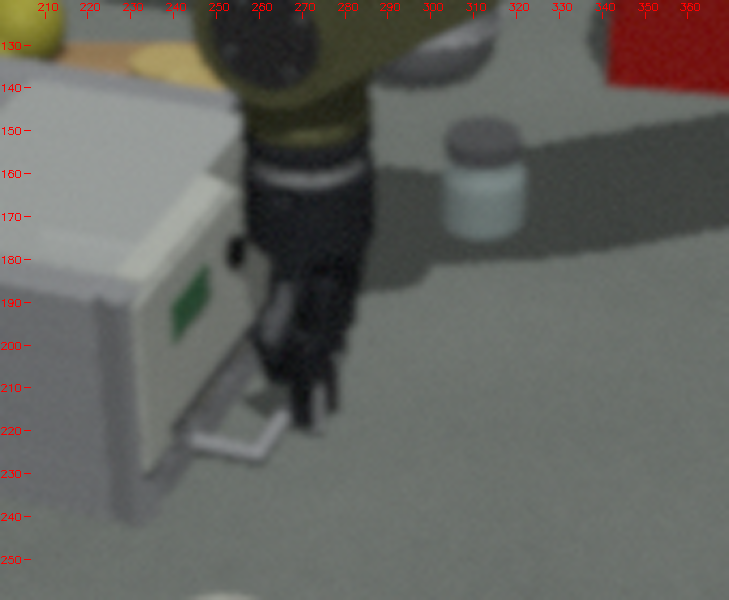

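>>> carry_out(
  commands=[
    [0,0,0.1,0,0,0,200],
    [0.1,-0.01,0,0,0,0,200],
    [0.1,-0.02,0,0,0,0,200],
    [0,0,0,0,0,0,200],
  ],
)

```text
time_s: 20.78
position: [662.5, -20.9, 25.3]
ee_rot: [-1.567, -0.0, 1.433]
contact_force: [-13.2, 1.1, 6.1]
gripper_width: 18.5
```

>>> carry_out(
  commands=[
    [0.1,-0.01,0,0,0,0,200],
    [0.1,-0.02,0,0,0,0,200],
    [0,0,0,0,0,0,200],
  ],
)

```text
time_s: 21.15
position: [662.7, -20.9, 25.3]
ee_rot: [-1.562, -0.0, 1.433]
contact_force: [-19.7, 2.4, 11.2]
gripper_width: 18.3
```

The tool stopped advancing while the force rose, so the tray is at the back stop. I'll retract and check.

>>> carry_out(
  commands=[
    [-0.4,0.05,0,0,0,0,200],
    [-1,0.14,0,0,0,0,200],
    [-2,0.27,0,0,0,0,200],
    [-2,0.27,0,0,0,0,200],
    [0,0,4,0,0,0,200],
    [0,0,5,0,0,0,255],
    [-3,0.4,5,0,0,0,255],
    [-5,0.7,4,0,0,0,255],
    [-5,0.7,0,0,0,0,255],
    [-5,1,0,0,0,0,255],
    [0,0,0,0,0,0,255],
  ],
)

```text
time_s: 22.52
position: [432.5, 13.9, 204.5]
ee_rot: [-1.578, -0.001, 1.434]
contact_force: [0.1, -0.0, 0.9]
gripper_width: 0.2
```

```bash
python3 - <<'E'
from h import *; from crop import crop
c=cap('wrist','w10'); c=cap('side','s10'); crop('s10',140,120,340,260,'s10b');c=cap('top','t10'); crop('t10',270,60,400,200,'t10b')
E
```

```text
(no output)
```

View pics/w10.png

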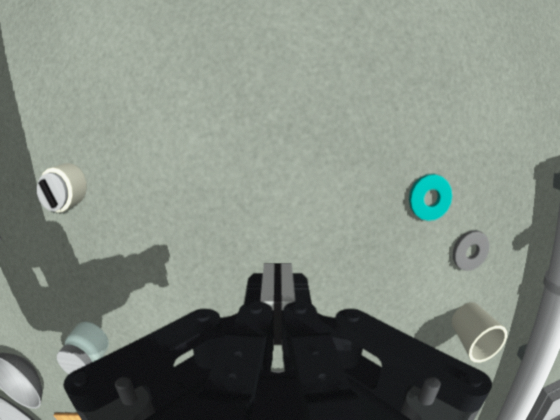

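View pics/s10b.png

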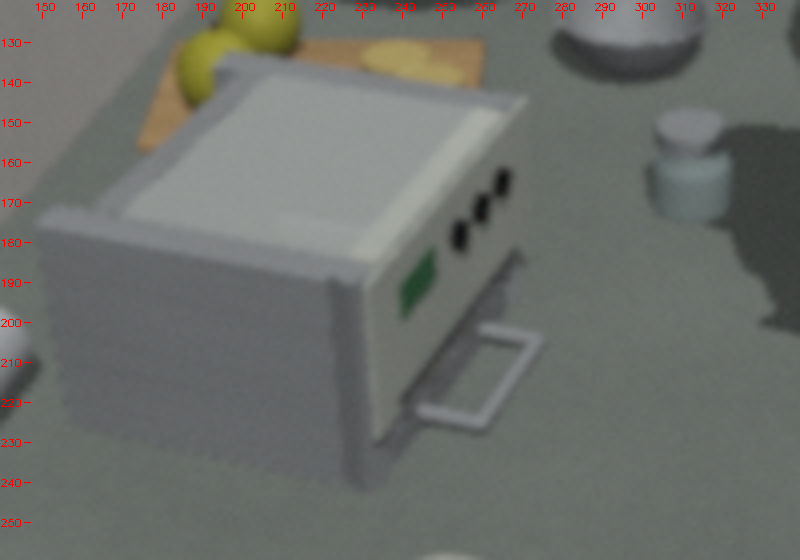

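View pics/t10b.png

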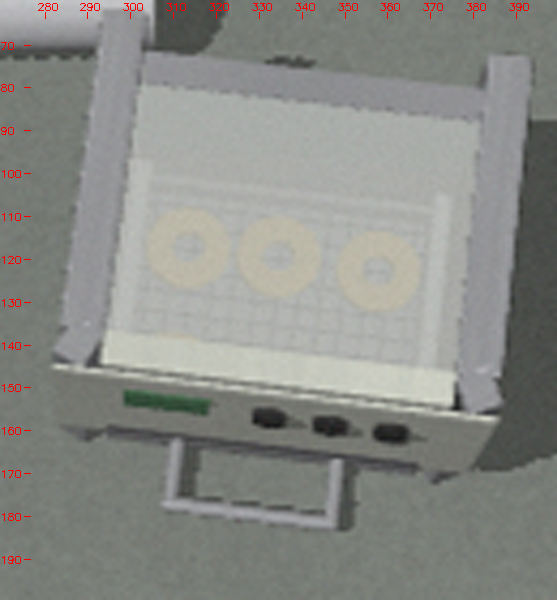

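```bash
python3 - <<'E'
from h import *
c=imaging.capture('top'); d=imaging.capture('side')
a,b=[back(c,*p,12) for p in [(307.5,178),(350,183)]]; print(todry(a),todry(b), np.linalg.norm(a-b))
a,b=[back(c,*p,22) for p in [(304.5,101.5),(371.5,108.2)]]; print(todry(a),todry(b), np.linalg.norm(a-b))
a,b=[back(d,*p,12) for p in [(261,227),(275.5,204)]]; print('side',todry(a),todry(b), np.linalg.norm(a-b))
print(proj(c,[712+171*.9908+ 0, -28-171*.1356,22]))
# damper
from crop import crop
cap('top','t11'); crop('t11',100,180,200,260,'dampt'); cap('side','s11'); crop('s11',230,280,370,380,'damps')
E
```

```text
[-37.95234416  56.14132566] [-37.4486525  -57.07155982] 113.214005952487
[171.22837217  90.17396367] [174.19965226 -91.92263462] 182.12083794874718
side [-39.41650662  54.89578354] [-36.27389198 -54.66589704] 109.60674193236328
(np.float64(337.52224973119723), np.float64(105.39327422363053))
```

View pics/dampt.png

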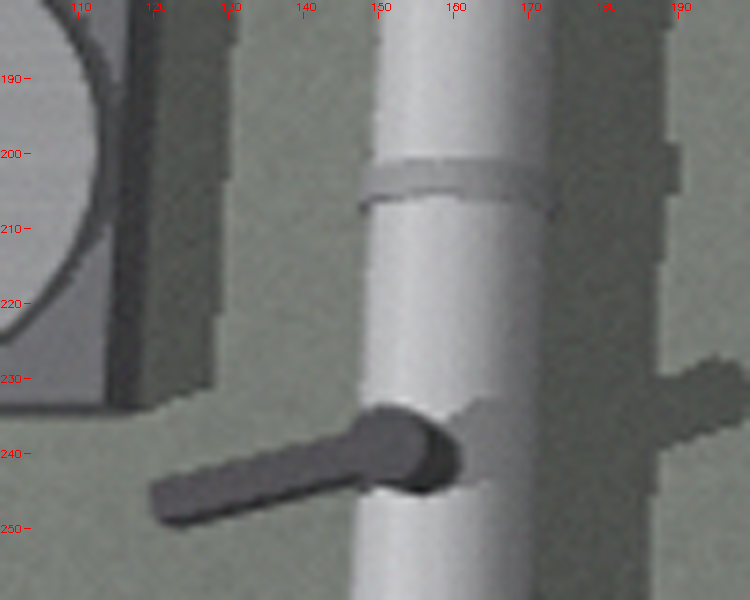

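View pics/damps.png

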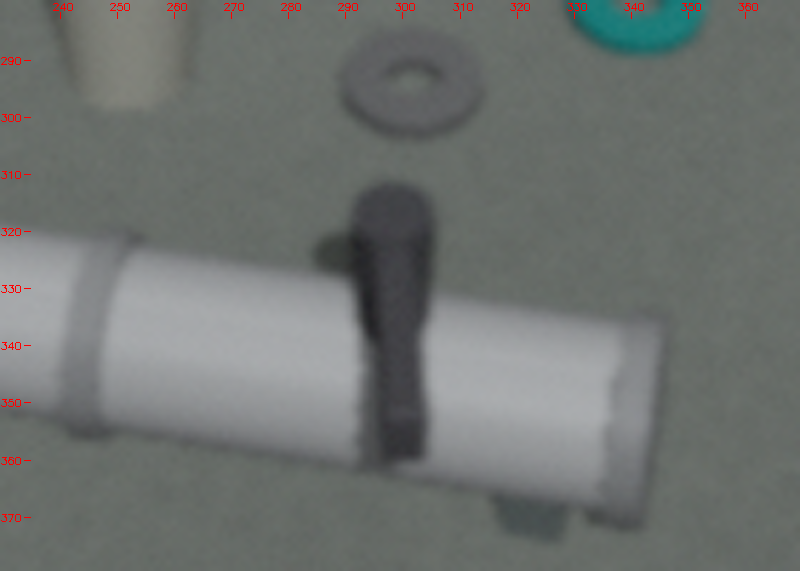

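```bash
python3 - <<'E'
from h import *
c=imaging.capture('top'); d=imaging.capture('side')
p=back(c,151.8,238.8,108); t=back(c,120.5,246.5,108); print('top',p,t,np.linalg.norm(p-t))
p=back(d,297.5,317,108); t=back(d,299.5,354,108); print('side',p,t,np.linalg.norm(p-t))
# duct axis direction: edges in top
for pts in [[(150,182),(147,258)],[(172.5,182),(170,258)]]:
    print([back(c,*q,35)[:2].round(1) for q in pts])
for p in [(222,190,68)]: print(back(c,*p))
s=sensors.get_obs(); print(s['position'],s['joint_pos'])
E
```

```text
top [510.05383144 413.25000558 108.        ] [492.01111044 488.20040471 108.        ] 77.0915177554145
side [512.17896205 412.74027572 108.        ] [492.56751062 494.7957865  108.        ] 84.36655662745079
[array([669.7, 446. ]), array([470.7, 444.4])]
[array([669.1, 386.8]), array([470.3, 385.6])]
[638.55476483 251.53617723  68.        ]
[434.82359649  13.33221577 203.94852428] [-9.30408618e-02 -3.49165112e-01  2.15814075e+00  2.89077865e-04
  1.32995438e+00 -1.52611616e+00]
```

```bash
cp pics/s11.png pics/s11v.png; python3 - <<'E'
from h import *
c=imaging.capture('top')
for p in [(100,234),(117,233),(114,180)]: print([back(c,*p,z)[:2].round() for z in (0,60,100)])
E
```

```text
[array([538., 583.]), array([530., 559.]), array([524., 543.])]
[array([541., 538.]), array([532., 516.]), array([526., 502.])]
[array([685., 554.]), array([670., 532.]), array([659., 517.])]
```

View pics/s11v.png

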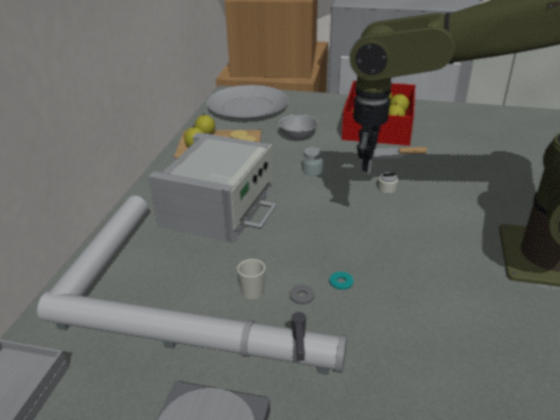

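View pics/t11.png

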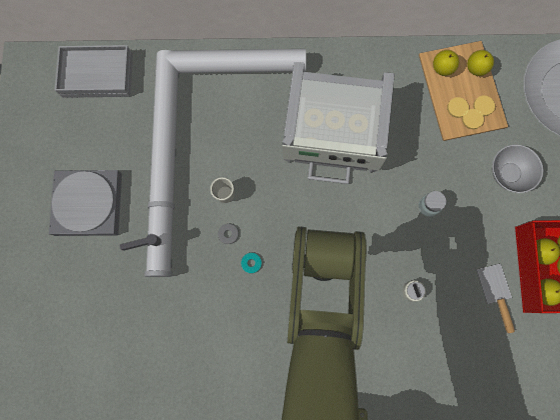

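>>> carry_out(
  commands=[
    [0.5,2.2,0,0,0,0,255],
    [1.0,4.5,0,0,0,0,255],
    [1.0,4.5,0,0,0,0,255],
    [1.0,4.5,0,0,0,0,255],
    [1.0,4.5,0,0,0,0,255],
    [1.0,4.5,0,0,0,0,255],
    [1.0,4.5,0,0,0,0,255],
    [1.0,4.5,0,0,0,0,255],
    [1.0,4.5,0,0,0,0,255],
    [1.0,4.5,0,0,0,0,255],
    [0.6,2.4,0,0,0,0,255],
    [0,0,-3,0,0,0,255],
    [0,0,0,0,0,0,255],
    [0,0,0,0,0,0,255],
  ],
)

```text
time_s: 24.78
position: [535.4, 464.4, 174.2]
ee_rot: [-1.574, -0.0, 1.433]
contact_force: [0.2, -0.8, 0.3]
gripper_width: 0.0
```

```bash
python3 - <<'E'
from h import *
c=cap('wrist','w12'); cap('side','s12')
E
```

```text
(no output)
```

View pics/w12.png

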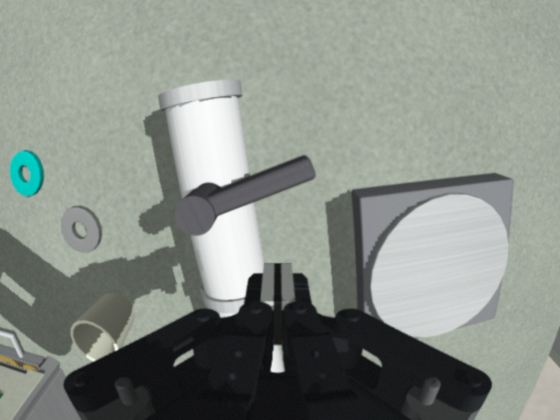

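View pics/s12.png

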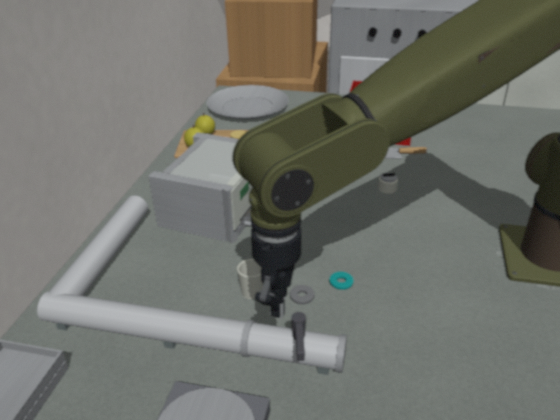

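The wrist view shows the hub at (197, 215), the handle tip at (310, 167), and the fingers (278, 265) on the +x side of the handle.

```bash
python3 - <<'E'
from h import *
c=imaging.capture('wrist')
p=fback(c,197,215,108); t=fback(c,308,165,108); print(p,t,np.linalg.norm(p-t),np.degrees(np.arctan2(*(t-p)[:2][::-1])))
P=p[:2]
P=np.array([510.5,413.2])
for a in [103.5,115,125,135,145,155,165,173,180]:
    f=np.radians(a); e=np.array([np.cos(f),np.sin(f)]); n=np.array([np.sin(f),-np.cos(f)])
    w=7+11*abs(n[0])+14.5*abs(n[1])
    print(a,(P+45*e+w*n).round(1))
E
```

```text
[511.10849004 415.9565836  108.        ] [489.60406286 488.79841879 108.        ] 75.94980804680483 106.44769830789203
103.5 [520.5 461.9]
115 [512.4 463.7]
125 [504.6 464. ]
135 [496.4 462.7]
145 [488.1 459.6]
155 [480.2 454.7]
165 [473.2 447.9]
173 [468.6 441.2]
180 [465.5 434.7]
```

>>> carry_out(
  commands=[
    [0,0,-4,0,0,0,255],
    [0,0,-3,0,0,0,255],
    [0,0,-1,0,0,0,255],
    [-0.7,-0.12,0,0,0,0,255],
    [-0.8,-0.12,0,0,0,0,255],
    [-0.4,0.08,0,0,0,0,255],
    [-0.4,0.08,0,0,0,0,255],
    [-0.4,0.02,0,0,0,0,255],
    [-0.4,0.0,0,0,0,0,255],
    [-0.4,-0.06,0,0,0,0,255],
    [-0.4,-0.07,0,0,0,0,255],
    [-0.4,-0.15,0,0,0,0,255],
    [-0.4,-0.15,0,0,0,0,255],
    [-0.4,-0.25,0,0,0,0,255],
    [-0.4,-0.25,0,0,0,0,255],
    [-0.35,-0.34,0,0,0,0,255],
    [-0.35,-0.34,0,0,0,0,255],
    [0,0,0,0,0,0,255],
  ],
)

```text
time_s: 27.18
position: [472.4, 447.4, 93.9]
ee_rot: [-1.572, 0.0, 1.433]
contact_force: [-0.8, 0.6, -0.0]
gripper_width: -0.0
```

```bash
python3 - <<'E'
from h import *
c=cap('wrist','w13'); print(sensors.get_obs()['contact_force'])
E
```

```text
[ 0.42001236  0.05045809 -0.1189472 ]
```

View pics/w13.png

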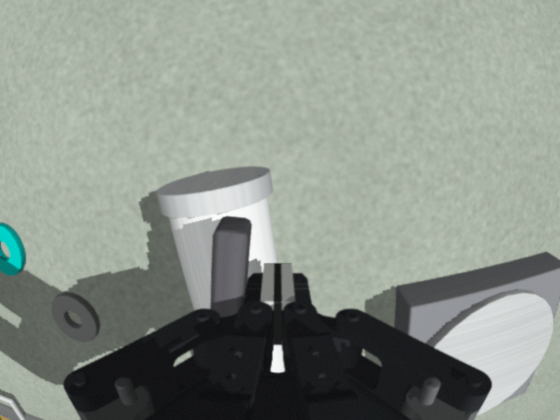

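>>> carry_out(
  commands=[
    [-0.23,-0.33,0,0,0,0,255],
    [-0.23,-0.33,0,0,0,0,255],
    [-0.15,-0.32,0,0,0,0,255],
    [-0.1,-0.3,0,0,0,0,255],
    [0,0,0,0,0,0,255],
  ],
)

```text
time_s: 27.85
position: [466.6, 436.7, 94.3]
ee_rot: [-1.576, -0.006, 1.433]
contact_force: [4.7, 9.0, -4.8]
gripper_width: 0.2
```

>>> carry_out(
  commands=[
    [0,-0.2,0,0,0,0,255],
    [0,-0.2,0,0,0,0,255],
    [0,0,0,0,0,0,255],
  ],
)

```text
time_s: 28.22
position: [466.7, 436.2, 94.6]
ee_rot: [-1.577, -0.014, 1.433]
contact_force: [5.8, 22.4, -9.6]
gripper_width: 0.2
```

Movement has stopped and the force is rising, so the handle is at its open stop. Backing off.

>>> carry_out(
  commands=[
    [0,0.5,0,0,0,0,255],
    [0,1,0,0,0,0,255],
    [0,2,0,0,0,0,255],
    [0,1.5,0,0,0,0,255],
    [0,0,3,0,0,0,255],
    [0,0,5,0,0,0,255],
    [-3,0,4,0,0,0,255],
    [-4,2,0,0,0,0,255],
    [-4,2,0,0,0,0,255],
    [0,0,0,0,0,0,255],
    [0,0,0,0,0,0,255],
  ],
)

```text
time_s: 29.6
position: [356.1, 521.3, 213.9]
ee_rot: [-1.574, 0.0, 1.434]
contact_force: [0.3, -0.0, -0.1]
gripper_width: 0.0
```

```bash
python3 - <<'E'
from h import *; from crop import crop
s=sensors.get_obs(); print(s['time_s'],s['position'],s['contact_force'])
c=cap('top','t14'); crop('t14',100,180,200,280,'t14b'); d=cap('side','s14'); w=cap('wrist','w14')
crop('t14',270,60,400,200,'t14c')
E
```

```text
29.6 [356.09559328 521.27108194 213.94247634] [ 0.26820587 -0.02634618 -0.06223518]
```

View pics/t14b.png

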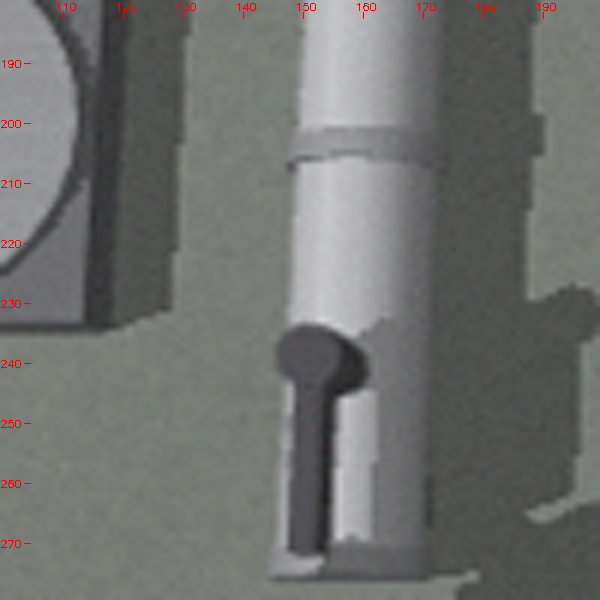

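View pics/w14.png

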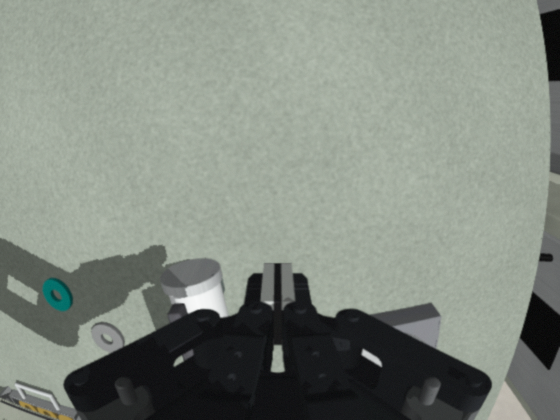

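View pics/t14c.png

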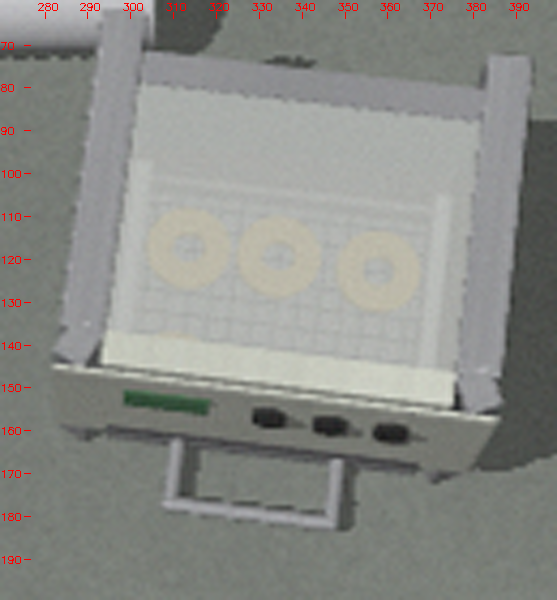

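View pics/s14.png

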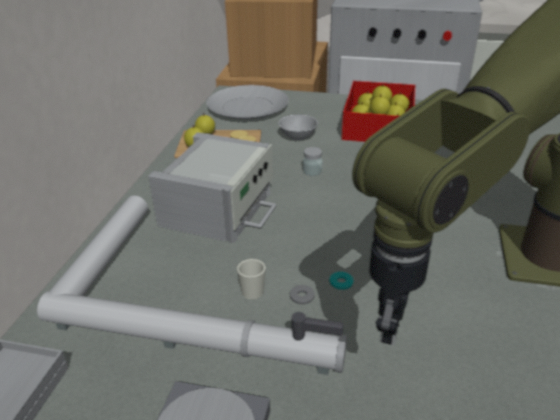

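```bash
python3 - <<'E'
from h import *
c=imaging.capture('top'); d=imaging.capture('side')
p=back(c,151.2,238.5,108); t=back(c,150,271,108); print(p,t,np.linalg.norm(t-p),np.degrees(np.arctan2(*(t-p)[:2][::-1])))
p=back(d,297.5,317,108); t=back(d,342,326,108); print(p,t,np.degrees(np.arctan2(*(t-p)[:2][::-1])))
for n,h in [('jar',68),('tumbler',68),('timer',50)]:
    for cc in (c,d):
        print(n,[(round(b['conf'],2),np.round(b['rect']).tolist()) for b in nets.trace(cc,n)[:3]])
E
```

```text
[510.79567548 414.73931851 108.        ] [432.76462391 414.03301421 108.        ] 78.03424808665169 -179.48139683560964
[512.17896205 412.74027572 108.        ] [432.38742295 418.24783349 108.        ] 176.0514598377146
jar [(0.59, [420.0, 193.0, 447.0, 214.0])]
jar [(0.92, [302.0, 147.0, 325.0, 177.0])]
tumbler [(0.66, [209.0, 178.0, 238.0, 201.0])]
tumbler [(0.75, [235.0, 258.0, 266.0, 300.0])]
timer [(0.93, [403.0, 280.0, 427.0, 299.0])]
timer []
```

```bash
python3 - <<'E'
from h import *
print(bot.job_done())
E
```

```text
the job is handed in; nothing more can be done
None
```

I slid the tray into the cabinet slot up to the back stop, turned the damper handle to its open stop, backed the arm clear of everything and handed the job in at about 30 s. `bot.job_done()` gives no verdict, so these are my own last checks.

**Tray:**
- I gripped the handle, lined the tray up with the slot and slid it most of the way in. I then let go and pushed the bar from behind, so the gripper would not hit the cabinet.
- It stopped moving while the push force rose to about 20 N, which I took as the back stop.
- Its front edge measured 171–174 mm inside the mouth (171 expected) and its yaw was within about 0.015 rad of the slot.
- One check disagreed. The handle looked about 6 mm closer to the cabinet than it should when home. About 2 mm of that matches an offset in the same measurement at the start. I put the rest down to camera error, because the tray cannot pass its stop.

**Apple rings:** I saw all six in the tray just before it went in. Afterwards only the far row of three showed clearly through the window, so I did not recheck the near row.

**Damper:** the handle stopped moving as the force rose to about 22 N. The top view put it at 179.5° and the side view at 176°, against 180° for fully open.

**Jar, tumbler and timer:** all three appeared in the same place as at the start. The side camera missed the timer at the end, but the top view had it unmoved.

While I was aligning the tray, the fingertips dragged on the bench with up to about 22 N. I raised the tool by about 3 mm and it cleared.

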